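# Hang an empty fittings bin on the slatwall, against its right end

### The job

Hang the empty steel bin on the slatwall, in the upper groove where the full bin hangs: tip its nose up, feel its lip into the groove and swing it down until it hangs level and fully home with its back flat on the board. Then slide it along the groove to the right, as you face the wall, until its side is up against the right end cheek. Force nothing, leave the other things alone, and let go.

Things in the scene. Friction and masses are not known exactly. Their poses are not given: they have to be found in the camera images.
- bin: The loose empty bin: folded dark sheet steel, open top, 0.19 to 0.31 kg, starting upright on the bench. 110 deep (x), 64 wide (y); sides 60 high from x -12 to 55, sloping to 32 high at the nose (x -55); walls 3 thick, back wall 66 high. Origin: centre of its underside. x runs from nose to back, y to the left as one faces the wall with the bin hung, z up
- bin_lip (a point): On the bin's hanging lip, which is 44 wide: from the back wall a level web 3 thick sticks out 8.2 (x 55 to 63.2, z 63 to 66 in the bin's frame) and ends in an upturned lip 3 thick (x 60.2 to 63.2) with its top at z 76.5, 5.2 behind the back wall. This point: middle of the lip's top edge (x 61.7, y 0, z 76.5)
- bin_back (a point): On the bin: corner under the web at the back face (x 55, y 0, z 63). Groove: mouth 10 high in a face 4 thick, behind it 12 deep, reaching 10 above and 4 below the mouth. The 13.5 tall lip cannot pass level: tip the bin nose up 45 to 50 degrees, slant the lip in, swing down. Home, the web lies on the groove's lower edge, this corner in the face's plane, 5 below the mouth's middle
- bin_right (a point): On the bin: centre of the outside of its right side (x 0, y -32, z 30 in the bin's frame); this side must end up against the right cheek
- slatwall: The fixed frame of the slatwall, 364 wide; a white slatted board is clipped between its end cheeks. Origin: on the bench under the middle of the board's face; x points into the wall, y to the left of a person facing it, z up. Top rail and cheeks are 218 and 220 high. A full bin hangs in the board's upper groove (y 48 to 112, 112 out), left of it a prong hook (115 out)
- board_plane (a point): A point of the frame in the plane of the board's face, 170 above the bench, half-way along; axes as the slatwall's. The middle of the upper groove's mouth lies in this plane, level, anywhere from 7 below to 7 above this point: the board is set at a different height each time and its height is not measured, so see it or feel for it. The lower groove is 75 below
- right_cheek (a point): Front edge of the right end cheek's inner face (y -170 from the wall's middle, 14 proud of the board, 170 up). Hung, the bin drags along with 1 to 4 N; at the cheek the push needed rises at once
- coupling: Bystander: green pipe coupling, a tube 38 across and 36 high standing on end, before the bin's nose. Origin: centre of its underside
- elbow: Bystander: green pipe elbow, legs 30 long along its x and y, 26 high, lying to the left of the bin. Origin: under the corner
- valve: Bystander: brass ball valve with a steel lever on top, 85 long, 46 high, between bin and wall. Origin: centre of its underside
- tape: Bystander: black tape measure 60 x 30 x 58 high, standing. Origin: centre of its underside
- pipe: Bystander: green pipe 160 long, 25 across, lying. Origin: middle of its underside
- cutter: Bystander: pipe cutter, 175 long, 34 high, lying. Origin: near its middle, on the bench
- carton: Bystander: cardboard carton 120 x 90 x 70 high. Origin: centre of its underside
There are look-alikes about, which are no part of the job. What is shaped like the bin but turquoise or white is not meant.

How it is judged (in metres and radians):
At the end, for the whole second after the job is handed in: The bin hangs free and at rest in the upper groove: level and square to the wall (3 degrees), the corner under its web within 3 mm of the board's face and 155 to 175 mm above the bench (5 mm below the groove's middle), its right side within 3 mm of the right cheek (x of bin_back in the frame of slatwall between -0.003 and 0.003 m and z of bin_back in the frame of slatwall between 0.155 and 0.175 m and angle between the z axis of bin and the z axis of slatwall, either way round below 0.05 rad and angle between the y axis of bin and the y axis of slatwall, either way round below 0.05 rad and y of bin_right in the frame of slatwall between -0.173 and -0.167 m and linear speed of bin below 0.02 m/s); the robot touches nothing.
It fails at once if the bin is pressed against the slatwall (board or frame) with more than 30 N (contact force between bin and slatwall above 30 N).
It fails at once if the robot pushes on the slatwall with more than 15 N (contact force between the arm and slatwall above 15 N).
It fails at once if a bystander is moved more than 30 mm (distance of any of coupling, elbow, valve, tape, pipe, cutter, carton from where it was at the start of the episode above 0.03 m).
It also fails if it takes over 72 s, if anything falls off the work surface, if the arm or the gripper's body presses on something with over 40 N, if the wrist force passes 120 N, or if a joint passes its speed limit or range.

### The arm

A 6-joint arm with a two-finger parallel gripper is mounted at the origin on the work surface. World frame = base frame: x ahead of the robot, y to its left, z up, the work surface at z = 0. Lengths are in m, angles in degrees, forces in N, time in s.
With the tool pointing down it reaches from about 0.275 to 0.725 m from the base axis. Payload 15.9 kg.
Tool frame: the origin (TCP) lies on the centre line of the jaws, within the pads' length; the fingertips stand 19 mm ahead of it and the grasp point (between the pads) is the TCP; z points along the fingers, y is the direction in which the jaws open and shut (so a half turn about z gives the same grasp; the last joint's range is limited). The gripper opens to 85 mm and grips with 20 to 120 N. Pads are 22 mm wide; open, the fingers measure 114 mm over their backs; the gripper's body (76 mm by 85 mm) begins 54 mm behind the grasp point. The pads swing forward as they close: fully open they stand 13 mm farther back than shut.
Start: joints at [73.339, 12.198, -1.971, 75.831, 0, 90], TCP at [0.143, 0.479, 0.25] pointing down, gripper open.
Joint ranges: [-170.91, 170.91], [-42.67, 98.43], [-65.05, 77.54], [-120.47, 116.71], [-90, 82.35], [-180, 180]. Speed limits (degrees/s): [108.29, 108.29, 136.94, 147.25, 180, 180].

### API

Orientations are given as [roll, pitch, yaw] about the fixed x, y, z axes, in that order (R = Rz(yaw) Ry(pitch) Rx(roll)).
In Python, from rig import bot, gripper_to, readout, imaging gives the robot as it stands. Calls block until the motion is done:
- bot.move_ptp(position, orientation): joint-space move of the TCP to a pose.
- bot.servo_line(position, orientation=None, feed=0.15): straight line of the TCP; orientation=None keeps the orientation; feed is the mean speed in m/s.
- bot.move_joints(angles): joint-space move.
- gripper_to(opening): finger opening in m; the grip force is fixed at half the most; returns when the fingers have stopped.
- bot.pause(seconds).
- bot.solve_ik(position, orientation): joint angles nearest the present ones, or None.
- readout.sense(): the state.
- imaging.camera(name): name is "scene" or "top" or "wrist"; returns (picture, depth): 400x640x3 uint8, red, green, blue; 400x640 float32, m along the optical axis (not along the pixel's ray), 0 where there is no reading.
- imaging.calibration(name): a dict with "fx", "fy", "cx", "cy" (pixels), "k1" (the pictures are not rectified: a ray, as slopes to the right and down, at radius r is drawn at 1 + k1 r^2 times it, then the intrinsics apply), "world_to_cam" (4x4, takes a point from world to camera coordinates). Camera axes: x right, y down, z forward; pixel columns grow to the right and rows downward; lengths in m; the calibration is good to about 2 mm. A picture is of the moment at which its call begins: read the wrist's pose just before it. calibration takes no time and is no camera call; for the wrist camera it gives the pose at the moment of the call.
A pose or a line that the arm cannot do raises bot.IKError and nothing moves.
- bot.hand_in(): hands the job in, once; it reports no verdict.
The state is a dict: "time_s": time; "qpos": joint angles; "qd": joint speeds; "tau": joint torques, N m; "eef_pos": TCP position; "ee_rot": TCP orientation; "wrist_force": force on the tool from outside, world axes, zero at the start; "wrist_torque": the same for the moment, N m; "grip_width": finger opening in m.
Only numpy, scipy, OpenCV 4.12 (cv2) and the standard library are available. Lean on these libraries where they do the work, as an engineer would, in place of code of your own. Each camera call takes 0.05 s, during which the arm holds its last target. There are 200 camera calls.

## Working session

There is one attempt and no reset: what is moved stays moved. The work goes in short steps, each a Python script; the robot and the scene stay as the last script left them, time stands still between calls to the robot, and variables do not carry over. Pictures are saved under pics/ and viewed, about 8 in all and at most 12, crops included, and the job is handed in when it is done.

```bash
ls; mkdir -p pics
cat > h.py <<'E'
import numpy as np, cv2
from rig import bot, gripper_to, readout, imaging
def snap(name,fn):
    c=imaging.calibration(name); p,d=imaging.camera(name)
    cv2.imwrite('pics/'+fn+'.png',p[:,:,::-1]); np.savez('pics/'+fn+'.npz',p=p,d=d,**c); return p,d,c
def w(f,u,v,z=None):
    """pixel -> world, by depth or given optical depth"""
    c=f if isinstance(f,dict) else dict(np.load('pics/'+f+'.npz'))
    K=np.array([[c['fx'],0,c['cx']],[0,c['fy'],c['cy']],[0,0,1]],float)
    xy=cv2.undistortPoints(np.array([[[u,v]]],float),K,np.array([float(c['k1']),0,0,0]))[0,0]
    T=np.linalg.inv(c['world_to_cam'])
    if z is None:
        d=c['d'][int(round(v)),int(round(u))]
        return (T@np.array([xy[0]*d,xy[1]*d,d,1]))[:3]
    o=T[:3,3]; r=T[:3,:3]@np.array([xy[0],xy[1],1]); return o+r*(z-o[2])/r[2]
E
python3 - <<'E'
from h import *
for n in('scene','top','wrist'):
    p,d,c=snap(n,n+'0'); print(n,c['fx'],c['k1'],np.linalg.inv(c['world_to_cam']).round(3).tolist())
s=readout.sense();print(s)
E
```

```text
pics
scene 395.9394537053301 -0.05080618929683096 [[-0.242, 0.647, -0.724, 1.174], [0.97, 0.169, -0.173, 0.253], [0.011, -0.744, -0.668, 0.785], [0.0, 0.0, 0.0, 1.0]]
top 519.8141268715896 -0.14903719105507485 [[-0.009, -0.995, 0.095, 0.339], [-1.0, 0.009, 0.004, 0.089], [-0.004, -0.095, -0.995, 1.551], [0.0, 0.0, 0.0, 1.0]]
wrist 311.49857913893476 0.011333153676672713 [[0.286, 0.925, 0.249, 0.081], [0.958, -0.276, -0.076, 0.498], [-0.002, 0.26, -0.966, 0.374], [0.0, 0.0, 0.0, 1.0]]
{'time_s': 0.15, 'qpos': array([ 7.33402224e+01,  1.22175556e+01, -1.99809789e+00,  7.58303023e+01,
        2.95709731e-04,  9.00002035e+01]), 'qd': array([-0.00363306, -0.08421754,  0.28474067,  0.00280939, -0.00560972,
        0.0472607 ]), 'tau': array([-2.58497566e-04, -6.86396956e+01,  4.87254453e+01,  1.28687429e-02,
       -1.24640087e-04, -2.61233322e-05]), 'eef_pos': array([0.14327691, 0.47879308, 0.2499496 ]), 'ee_rot': array([-1.79954044e+02, -2.95546375e-04,  1.63340019e+02]), 'wrist_force': array([0.80630516, 0.32392193, 0.85214956]), 'wrist_torque': array([-0.00963318, -0.00016104, -0.00833387]), 'grip_width': 0.08557883948949538}
```

View pics/scene0.png

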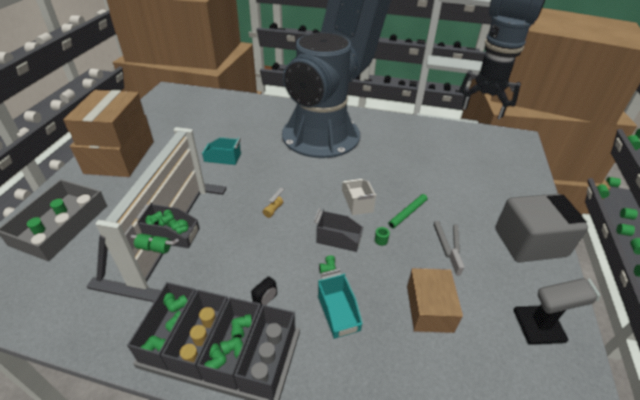

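View pics/top0.png

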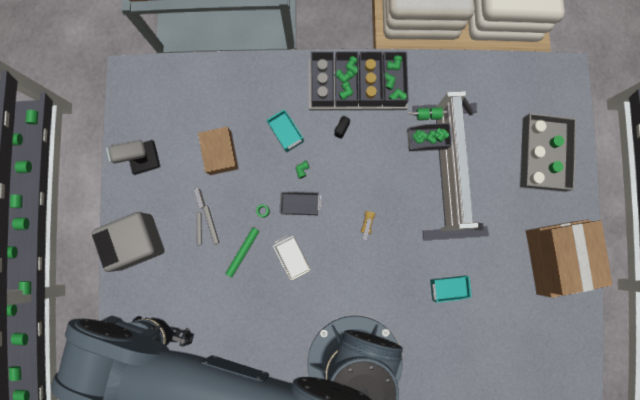

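The dark bin is at top px (300,204). The wall runs from (457,95) to (468,232) and faces image-left (+y world), so its right cheek is the end near the robot. I'll enlarge these.

Run:
```python
from h import *
p=cv2.imread('pics/top0.png'); a=p[180:230,270:330]; b=p[85:245,395:495]
a=cv2.resize(a,None,fx=7,fy=7,interpolation=cv2.INTER_CUBIC); b=cv2.resize(b,None,fx=3.7,fy=3.7,interpolation=cv2.INTER_CUBIC)
o=np.zeros((595,800,3),np.uint8); o[:350,:420]=a; o[:592,428:798]=b; cv2.imwrite('pics/c1.png',o)
d=np.load('pics/top0.npz')['d']
for u,v in[(300,204),(283,204),(319,204),(300,192),(300,216),(263,211),(367,224),(303,169),(458,100),(462,160),(466,225),(448,160),(430,132),(465,232),(342,127)]: print(u,v,w('top0',u,v).round(4))
```

```text
300 204 [ 0.4717  0.1568 -0.0012]
283 204 [0.4717 0.2075 0.0034]
319 204 [0.4657 0.0994 0.0629]
300 192 [0.5011 0.1539 0.0606]
300 216 [0.4355 0.1568 0.0018]
263 211 [ 0.4516  0.2681 -0.002 ]
367 224 [ 0.4077 -0.0391  0.0466]
303 169 [0.5748 0.1465 0.0174]
458 100 [ 0.7278 -0.275   0.2156]
462 160 [ 0.5655 -0.2789  0.2138]
466 225 [ 0.3944 -0.2832  0.2147]
448 160 [ 0.5843 -0.2686  0.1038]
430 132 [ 0.6535 -0.2082  0.1571]
465 232 [ 0.382  -0.3367  0.0093]
342 127 [0.6927 0.03   0.0554]
```

View pics/c1.png

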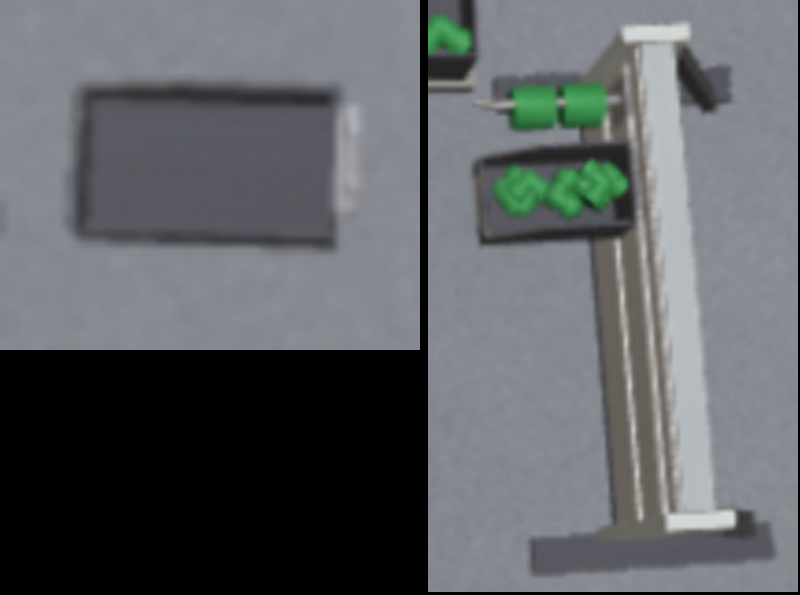

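Crop: the bin rim spans (78..335, 88..242), with its lip at right facing the wall. The wall's right cheek is at the bottom, near crop (640,525). I'll grip across the bin's sides with the tool leaning back over the nose. Next I'll estimate the poses and check IK.

```bash
cat >> h.py <<'E'
from scipy.spatial.transform import Rotation as Ro
def rot(h,el,up=1):
    """tool z heading h (deg, horizontal heading), el deg below horizontal; camera up if up=1"""
    h,el=np.radians([h,el]); z=np.array([np.cos(el)*np.cos(h),np.cos(el)*np.sin(h),-np.sin(el)])
    y=np.array([np.sin(h),-np.cos(h),0])*-up   # up: y = left of heading
    x=np.cross(y,z); return np.c_[x,y,z]
def eul(R): return Ro.from_matrix(R).as_euler('xyz',degrees=True)
E
python3 - <<'E'
from h import *
f=lambda x,y,z:w('top0',270+(x+.5)/7-.5,180+(y+.5)/7-.5,z)
for n,a in dict(bl=(335,88,.066),br=(335,246,.066),nl=(80,88,.032),nr=(75,238,.032)).items(): print(n,f(*a).round(4))
g=lambda x,y,z:w('top0',395+(x-428+.5)/3.7-.5,85+(y+.5)/3.7-.5,z)
for n,a in dict(cheekfront_far=(622,32,.22),cheekback=(690,32,.22),cf_near=(666,522,.22),cb=(737,520,.22),railF_far=(640,45,.218),railF_near=(678,512,.218)).items(): print(n,g(*a).round(4))
for up in(1,-1):
  for el in(20,35,45,60,90):
    for h in (-90,-95):
      e=eul(rot(h,el,up))
      print(up,el,h,[None if q is None else np.round(q).tolist() for q in (bot.solve_ik(p,e) for p in([.468,.17,.035],[.468,.25,.12],[.46,-.2,.17],[.43,-.2,.2],[.45,.0,.2]))])
E
```

```text
bl [0.4997 0.1036 0.066 ]
br [0.4347 0.1041 0.066 ]
nl [0.5043 0.2111 0.032 ]
nr [0.4412 0.2133 0.032 ]
cheekfront_far [ 0.7448 -0.245   0.22  ]
cheekback [ 0.7452 -0.2951  0.22  ]
cf_near [ 0.3926 -0.2631  0.22  ]
cb [ 0.3933 -0.314   0.22  ]
railF_far [ 0.7358 -0.2583  0.218 ]
railF_near [ 0.3996 -0.2724  0.218 ]
1 20 -90 [[44.0, 67.0, 22.0, 107.0, -43.0, 160.0], None, [10.0, 29.0, -24.0, 62.0, -68.0, 117.0], [10.0, 24.0, -26.0, 66.0, -68.0, 118.0], [32.0, 41.0, -4.0, 101.0, -53.0, 151.0]]
1 20 -95 [[42.0, 69.0, 27.0, 111.0, -40.0, 162.0], None, [9.0, 33.0, -17.0, 73.0, -66.0, 126.0], [10.0, 29.0, -20.0, 76.0, -65.0, 127.0], [30.0, 44.0, 1.0, 105.0, -50.0, 154.0]]
1 35 -90 [[41.0, 54.0, 10.0, 89.0, -38.0, 147.0], [46.0, 56.0, 28.0, 108.0, -34.0, 151.0], [5.0, 18.0, -26.0, 53.0, -55.0, 99.0], [6.0, 13.0, -28.0, 57.0, -55.0, 100.0], [28.0, 29.0, -8.0, 87.0, -46.0, 133.0]]
1 35 -95 [[40.0, 56.0, 14.0, 93.0, -35.0, 150.0], [45.0, 59.0, 33.0, 112.0, -32.0, 154.0], [5.0, 22.0, -21.0, 61.0, -54.0, 107.0], [5.0, 17.0, -23.0, 64.0, -54.0, 108.0], [27.0, 32.0, -4.0, 92.0, -44.0, 138.0]]
1 45
[... 2579 characters left out ...]
0, -23.0, 57.0, -30.0, -98.0], [18.0, 14.0, -13.0, 73.0, -28.0, -69.0]]
-1 60 -95 [[33.0, 36.0, -6.0, 68.0, -23.0, -47.0], [40.0, 38.0, 10.0, 85.0, -21.0, -41.0], [-6.0, 13.0, -19.0, 57.0, -30.0, -92.0], [-7.0, 8.0, -21.0, 61.0, -30.0, -92.0], [18.0, 16.0, -10.0, 76.0, -27.0, -64.0]]
-1 90 -90 [[20.0, 21.0, -24.0, 46.0, 0.0, -70.0], [28.0, 19.0, -12.0, 59.0, 0.0, -62.0], [-23.0, 14.0, -11.0, 65.0, 0.0, -113.0], [-25.0, 10.0, -12.0, 68.0, 0.0, -115.0], [0.0, 7.0, -15.0, 67.0, 0.0, -90.0]]
-1 90 -95 [[20.0, 21.0, -24.0, 46.0, 0.0, -65.0], [28.0, 19.0, -12.0, 59.0, 0.0, -57.0], [-23.0, 14.0, -11.0, 65.0, 0.0, -108.0], [-25.0, 10.0, -12.0, 68.0, 0.0, -110.0], [0.0, 7.0, -15.0, 67.0, 0.0, -85.0]]
```

Everything is reachable. `up=-1` is the option that puts the camera above the tool. Next, a look at the wall.

Run:
```python
from h import *
bot.move_ptp([.45,-.05,.2],eul(rot(-87.3,20,-1)))
bot.pause(.2)
p,d,c=snap('wrist','wall'); s=readout.sense(); print(s['time_s'],s['eef_pos'])
T=np.linalg.inv(c['world_to_cam']);print(T.round(3).tolist())
```

```text
2.5917 [ 0.45004526 -0.04976362  0.20009926]
[[-0.999, -0.026, 0.04, 0.445], [-0.048, 0.572, -0.819, 0.045], [-0.002, -0.82, -0.573, 0.304], [0.0, 0.0, 0.0, 1.0]]
```

View pics/wall.png

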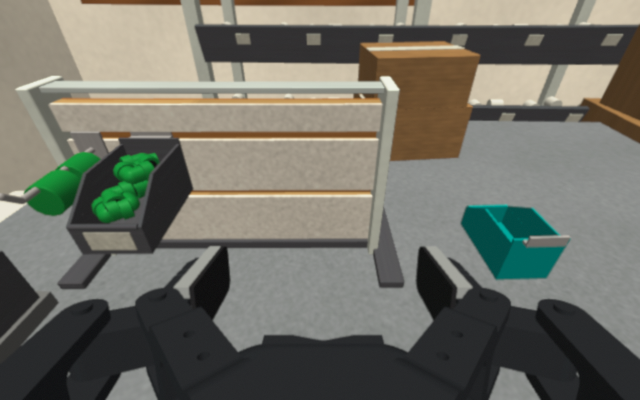

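The wall fills the left half: board at cols 60–380, upper groove at row ~135, lower groove at ~193, right cheek at cols 375–395. I'll fit the board plane from depth and sample the profile across the groove.

Run:
```python
from h import *
d=np.load('pics/wall.npz');D=d['d'];P=d['p']
c=dict(d)
pts=np.array([w(c,u,v) for u in range(205,372,4) for v in list(range(146,186,4))+list(range(202,232,4)) if D[v,u]>0])
A=np.c_[pts[:,0],np.ones(len(pts)),pts[:,2]]
for _ in range(3):
    k=np.linalg.lstsq(A,pts[:,1],rcond=None)[0]; r=pts[:,1]-A@k; m=abs(r)<2*r.std()+1e-4; A,pts=A[m],pts[m]
print('plane y=a x+b+cz',k,r.std(), 'yaw',np.degrees(np.arctan(k[0])))
def onplane(u,v):
    T=np.linalg.inv(c['world_to_cam']);q=w(c,u,v,.1);o=T[:3,3];e=q-o
    t=(k[0]*o[0]+k[1]+k[2]*o[2]-o[1])/(e[1]-k[0]*e[0]-k[2]*e[2]); return o+t*e
for u in(240,300,350):
    print(u); 
    for v in range(126,146): print(v,P[v,u].tolist(),round(float(D[v,u]),4),onplane(u,v).round(4)[1:])
img=cv2.resize(cv2.imread('pics/wall.png')[70:220,200:400],None,fx=4,fy=4,interpolation=cv2.INTER_CUBIC);cv2.imwrite('pics/c2.png',img)
```

```text
plane y=a x+b+cz [ 0.05151666 -0.29700268  0.00220719] 0.0006031016685037756 yaw 2.9490801380685574
240
126 [166, 157, 142] 0.3324 [-0.2683  0.1784]
127 [164, 154, 140] 0.3321 [-0.2683  0.1773]
128 [162, 154, 139] 0.3338 [-0.2683  0.1762]
129 [163, 154, 139] 0.3339 [-0.2683  0.175 ]
130 [160, 149, 133] 0.3363 [-0.2683  0.1739]
131 [145, 125, 105] 0.3369 [-0.2683  0.1728]
132 [126, 93, 65] 0.3523 [-0.2683  0.1716]
133 [118, 77, 42] 0.3534 [-0.2683  0.1705]
134 [116, 74, 35] 0.3537 [-0.2683  0.1693]
135 [117, 75, 36] 0.3544 [-0.2683  0.1682]
136 [124, 84, 43] 0.3559 [-0.2683  0.167 ]
137 [152, 114, 73] 0.3556 [-0.2683  0.1659]
138 [196, 169, 131] 0.3546 [-0.2683  0.1647]
139 [221, 208, 181] 0.3433 [-0.2682  0.1635]
140 [203, 192, 172] 0.342 [-0.2682  0.1624]
141 [172, 164, 148] 0.3414 [-0.2682  0.1612]
142 [161, 153, 138] 0.3439 [-0.2682  0.16  ]
143 [160, 151, 136] 0.3442 [-0.2682  0.1588]
144 [158, 150, 135] 0.3447 [-0.2682  0.1576]
145 [159, 151, 136] 0.3443 [-0.2682  0.1564]
300
126 [152, 144, 130] 0.3317 [-0.2716  0.1783]
127 [151, 143, 129] 0.3332 [-0.2716  0.1771]
128 [151, 143,
[... 968 characters left out ...]
 [157, 146, 130] 0.3349 [-0.2744  0.1736]
131 [139, 117, 96] 0.3532 [-0.2744  0.1724]
132 [121, 86, 57] 0.3531 [-0.2744  0.1713]
133 [116, 75, 39] 0.3546 [-0.2744  0.1702]
134 [115, 73, 37] 0.3551 [-0.2744  0.169 ]
135 [114, 73, 36] 0.3557 [-0.2744  0.1679]
136 [122, 83, 43] 0.3568 [-0.2744  0.1667]
137 [159, 126, 86] 0.0 [-0.2744  0.1655]
138 [212, 187, 151] 0.3446 [-0.2744  0.1644]
139 [227, 218, 189] 0.3423 [-0.2744  0.1632]
140 [202, 193, 172] 0.341 [-0.2744  0.162 ]
141 [172, 165, 148] 0.3419 [-0.2744  0.1608]
142 [167, 161, 145] 0.3443 [-0.2745  0.1596]
143 [168, 162, 146] 0.3446 [-0.2745  0.1584]
144 [167, 159, 144] 0.3443 [-0.2745  0.1573]
145 [166, 157, 142] 0.3462 [-0.2745  0.156 ]
```

View pics/c2.png

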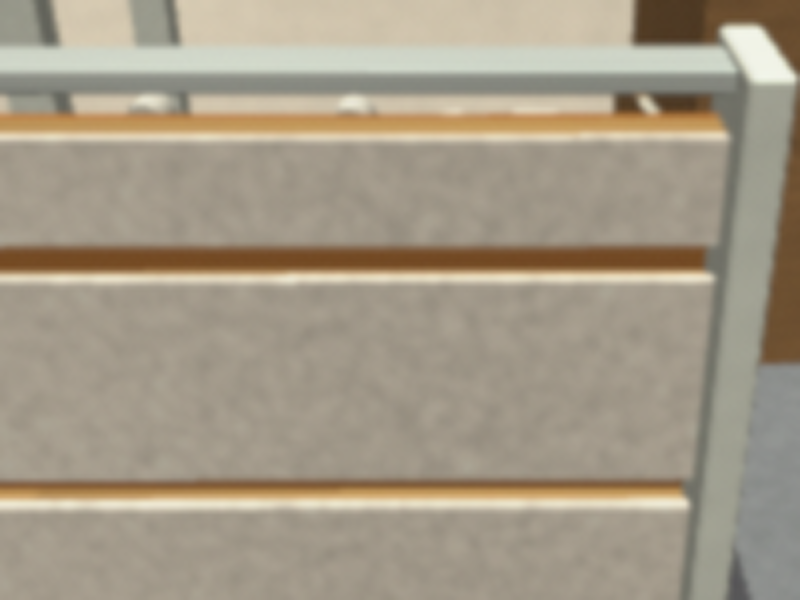

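Upper mouth edges are at z≈0.172 and 0.162, so the groove middle is ≈0.167. The board yaw is +2.95°. Next I'll find the cheek and go to the pre-grasp for one close look.

Run:
```python
from h import *
c=dict(np.load('pics/wall.npz'));D=c['d']
k=np.array([.0515,-.2970,.0022])
def onplane(u,v,off=0):
    T=np.linalg.inv(c['world_to_cam']);q=w(c,u,v,.1);o=T[:3,3];e=q-o
    t=(k[0]*o[0]+k[1]+off+k[2]*o[2]-o[1])/(e[1]-k[0]*e[0]-k[2]*e[2]); return o+t*e
for y in(200,260,330): 
    xi={200:722,260:716,330:709}[y]; xf={200:743,260:737,330:728}[y]
    print(onplane(200+xi/4-.4,70+y/4-.4).round(4), onplane(200+xf/4-.4,70+y/4-.4,.014).round(4))
h=-92.3; R=rot(h,45,-1); B=Ro.from_euler('z',h,degrees=True).as_matrix()
g=np.array([.470,.158,0])+B@[-.012,0,.034]
bot.move_ptp(g-.15*R[:,2]+[0,0,.03],eul(R)); bot.servo_line(g-.1*R[:,2],feed=.1); bot.pause(.15)
p,d,c=snap('wrist','bin'); print(readout.sense()['time_s'],g,readout.sense()['eef_pos'])
```

```text
[ 0.4004 -0.276   0.185 ] [ 0.3971 -0.2621  0.1902]
[ 0.4003 -0.276   0.1682] [ 0.3968 -0.2622  0.1742]
[ 0.4001 -0.2761  0.1473] [ 0.397  -0.2622  0.1541]
4.925 [0.47048158 0.16999033 0.034     ] [0.4734864  0.24099748 0.10503536]
```

View pics/bin.png

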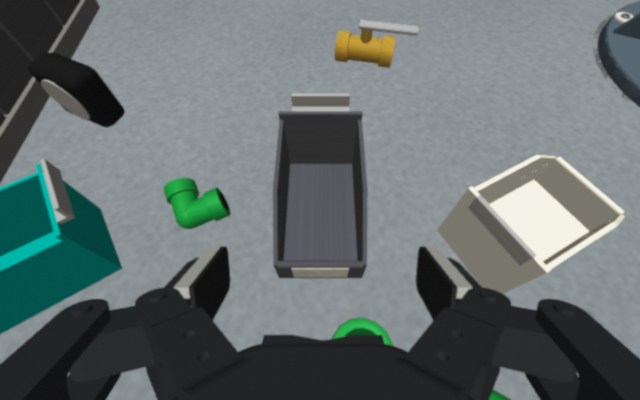

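The bin sits centred between the open jaws: rim cols 274–366, back top edge at row 115, nose top at row ~266, pointing straight ahead. I'll quantify that and grasp.

Run:
```python
from h import *
for u,v,z in[(278,113,.066),(362,113,.066),(275,266,.032),(366,266,.032),(292,95,.0765),(350,95,.0765)]: print(u,v,w('bin',u,v,z).round(4))
```

```text
278 113 [0.5024 0.1047 0.066 ]
362 113 [0.4383 0.1074 0.066 ]
275 266 [0.5052 0.2139 0.032 ]
366 266 [0.4431 0.2164 0.032 ]
292 95 [0.4909 0.0974 0.0765]
350 95 [0.4476 0.0992 0.0765]
```

```bash
cat > plan.py <<'E'
import numpy as np, heapq
W=[(0,4,5,60),(0,4,-120,-5),(16,20,-60,60),(4,20,15,60),(4,20,-120,-9)]
BR=[(55,63.2,63,66),(60.2,63.2,63,76.5),(52,55,0,66),(-55,55,0,3)]
def outline(r,s=.5):
    x=np.arange(r[0],r[1]+1e-6,s);z=np.arange(r[2],r[3]+1e-6,s)
    x=np.append(x,r[1]);z=np.append(z,r[3])
    return np.concatenate([np.c_[x,0*x+r[2]],np.c_[x,0*x+r[3]],np.c_[0*z+r[0],z],np.c_[0*z+r[1],z]])
Q=np.concatenate([outline(r) for r in BR])-[55,63]
def sd(p):
    b=np.full(p.shape[:-1],1e9)
    for x0,x1,z0,z1 in W:
        dx=np.maximum(x0-p[...,0],p[...,0]-x1);dz=np.maximum(z0-p[...,1],p[...,1]-z1)
        b=np.minimum(b,np.where((dx>0)|(dz>0),np.hypot(np.maximum(dx,0),np.maximum(dz,0)),np.maximum(dx,dz)))
    return b
def clear(t,X,Z):
    t=np.radians(t);q=np.c_[np.cos(t)*Q[:,0]+np.sin(t)*Q[:,1],-np.sin(t)*Q[:,0]+np.cos(t)*Q[:,1]]
    q=q[(q[:,0]>-14)]
    return np.array([[sd(q+[x,z]).min() for z in Z] for x in X])
if __name__=='__main__':
    X=np.arange(-20,2.01,.5);Z=np.arange(-16,8.01,.5);Ts=np.arange(52,-.1,-2)
    C=np.array([clear(t,X,Z) for t in Ts]); np.save('C.npy',C)
    # dijkstra, bottleneck-ish
    n=C.shape;cost=np.where(C>0.15,1/np.maximum(C,.15)**2,np.inf)
    goal=(len(Ts)-1,np.argmin(abs(X+.5)),np.argmin(abs(Z+4.5)));print('goal',C[goal])
    best={};par={};h=[]
    for i in range(n[0]):
        for j in range(n[2]): 
            s=(i,0,j)
            if C[s]>.5 and 44<=Ts[i]<=50: heapq.heappush(h,(cost[s],s,None))
    while h:
        d,s,p=heapq.heappop(h)
        if s in par: continue
        par[s]=p
        if s==goal: break
        for a in(-1,0,1):
            for b in(-1,0,1):
                for c in(-1,0,1):
                    q=(s[0]+a,s[1]+b,s[2]+c)
                    if all(0<=q[m]<n[m] for m in range(3)) and q not in par and np.isfinite(cost[q]):
                        heapq.heappush(h,(d+cost[q]*(abs(a)+abs(b)+abs(c))**.5,q,s))
    path=[];s=goal
    while s is not None and s in par: path.append((Ts[s[0]],X[s[1]],Z[s[2]],round(C[s],2)));s=par[s]
    path=path[::-1];np.save('path.npy',np.array(path))
    for r in path:print(*r)
E
python3 plan.py
python3 - <<'E'
from h import *
h=-92.2; R=rot(h,45,-1); B=Ro.from_euler('z',h,degrees=True).as_matrix()
g=np.array([.472,.160,0])+B@[-.012,0,.034]
bot.servo_line(g-.1*R[:,2],eul(R),feed=.1)
bot.servo_line(g,feed=.12); s=readout.sense(); print(s['wrist_force'],s['eef_pos'],g)
gripper_to(.05); s=readout.sense(); print(s['time_s'],s['grip_width'],s['wrist_force'],s['eef_pos'])
bot.servo_line(g+[0,0,.03],feed=.08);bot.pause(.2);s=readout.sense(); print(s['time_s'],s['grip_width'],s['wrist_force'],s['wrist_torque'])
snap('wrist','held')
E
```

```text
goal 0.5
50.0 -20.0 -2.0 6.32
52.0 -19.5 -2.0 6.17
52.0 -19.0 -2.0 5.78
52.0 -18.5 -2.0 5.39
52.0 -18.0 -2.0 5.0
52.0 -17.5 -2.0 4.6
52.0 -17.0 -2.0 4.21
52.0 -16.5 -2.0 3.85
52.0 -16.0 -2.0 3.53
52.0 -15.5 -2.0 3.24
52.0 -15.0 -2.0 3.02
52.0 -14.5 -2.0 2.86
52.0 -14.0 -2.0 2.79
52.0 -13.5 -2.0 2.48
52.0 -13.0 -1.5 2.29
52.0 -12.5 -1.5 2.26
52.0 -12.0 -1.5 1.96
52.0 -11.5 -1.0 1.79
52.0 -11.0 -1.0 1.74
52.0 -10.5 -1.0 1.43
52.0 -10.0 -0.5 1.29
52.0 -9.5 -0.5 1.21
52.0 -9.0 0.0 1.15
52.0 -8.5 0.5 1.06
52.0 -8.0 0.5 1.06
52.0 -7.5 1.0 1.17
52.0 -7.0 1.5 1.2
52.0 -6.5 2.0 1.11
52.0 -6.0 2.0 1.01
52.0 -5.5 2.5 1.13
50.0 -5.0 2.5 1.22
48.0 -4.5 2.5 1.37
46.0 -4.0 2.5 1.44
44.0 -4.0 2.0 1.3
42.0 -3.5 2.0 1.51
40.0 -3.5 2.0 1.39
38.0 -3.0 1.5 1.45
36.0 -3.0 1.5 1.6
34.0 -3.0 1.5 1.37
32.0 -2.5 1.0 1.72
30.0 -2.0 0.5 1.76
28.0 -2.0 0.5 1.92
26.0 -1.5 0.0 2.08
24.0 -1.5 0.0 2.18
22.0 -1.0 -0.5 2.3
20.0 -1.0 -0.5 2.39
18.0 -1.0 -1.0 2.19
16.0 -1.0 -1.0 2.05
14.0 -1.0 -1.5 1.82
12.0 -1.0 -2.0 1.62
10.0 -1.0 -2.5 1.43
8.0 -1.0 -3.0 1.28
6.0 -1.0 -3.5 0.97
4.0 -1.0 -3.5 0.82
2.0 -0.5 -4.0 0.53
0.0 -0.5 -4.5 0.5
[ 0.0939186  -0.24111142  0.00093409] [0.47270531 0.17251976 0.03439679] [0.47246065 0.17199115 0.034     ]
6.5 0.06274311283878953 [-1.09567547  3.01294629  5.59025593] [0.47274069 0.17255829 0.03450989]
7.225 0.06267162142711341 [-0.12826317  0.39370545 -1.75000528] [ 1.0199195  -0.04490087  0.0286675 ]
```

Gripped (width 62.7 mm) and lifted. The planned path has 1–2 mm clearance, so I'll measure how the bin sits in the grip.

Run:
```python
import cv2
p=cv2.imread('pics/held.png')[40:300,220:420];cv2.imwrite('pics/c3.png',cv2.resize(p[:150],None,fx=4,fy=4,interpolation=cv2.INTER_CUBIC))
```

```text
(no output)
```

View pics/c3.png

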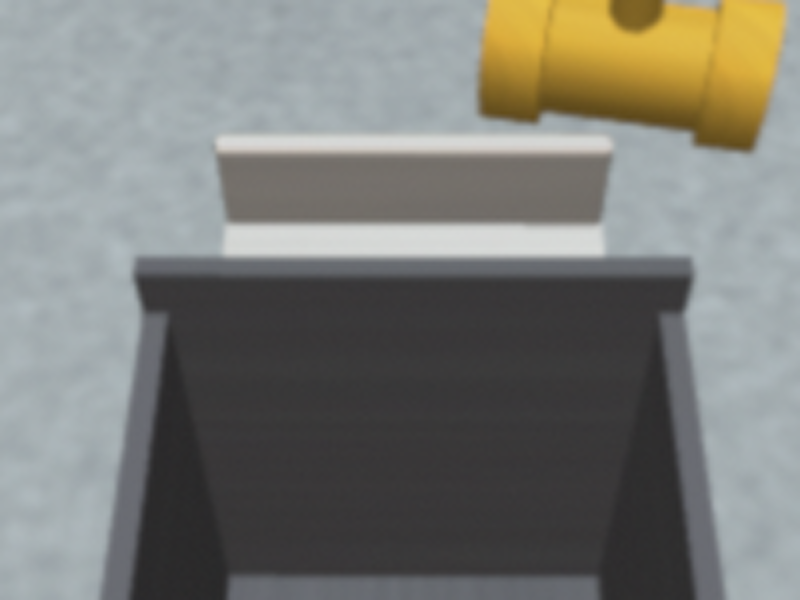

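```bash
cat >> h.py <<'E'
def pnp(f,uv,X):
    c=dict(np.load('pics/'+f+'.npz'))
    K=np.array([[c['fx'],0,c['cx']],[0,c['fy'],c['cy']],[0,0,1]],float);k=np.array([float(c['k1']),0,0,0])
    ok,r,t=cv2.solvePnP(np.array(X,float),np.array(uv,float),K,k)
    M=np.eye(4);M[:3,:3]=cv2.Rodrigues(r)[0];M[:3,3]=t[:,0]
    e=cv2.projectPoints(np.array(X,float),r,t,K,k)[0][:,0]-uv
    return np.linalg.inv(c['world_to_cam'])@M,e
E
python3 - <<'E'
from h import *
C=[(217,136),(611,136),(217,152),(611,152),(227,222),(603,222),(222,257),(606,257),(135,258),(692,258),(135,276),(692,276),(228,575),(600,575),(145,312),(683,312)]
X=[(63.2,22,76.5),(63.2,-22,76.5),(60.2,22,76.5),(60.2,-22,76.5),(60.2,22,66),(60.2,-22,66),(55,22,66),(55,-22,66),(55,32,66),(55,-32,66),(52,32,66),(52,-32,66),(52,29,3),(52,-29,3),(52,32,60),(52,-32,60)]
uv=[(220+(x+.5)/4-.5,40+(y+.5)/4-.5) for x,y in C]
M,e=pnp('held',uv,np.array(X)/1000.)
print(np.abs(e).max(0)); print('bin world',M[:3,3].round(4),eul(M[:3,:3]))
s=readout.sense();T=np.eye(4);T[:3,:3]=Ro.from_euler('xyz',s['ee_rot'],degrees=True).as_matrix();T[:3,3]=s['eef_pos']
G=np.linalg.inv(T)@M; print('eef',s['eef_pos'],'cmd model',(np.array([.472,.160,.03])).round(4))
np.save('G_pnp.npy',G)
h=-92.2;M0=np.eye(4);M0[:3,:3]=Ro.from_euler('z',h,degrees=True).as_matrix();M0[:3,3]=[.472,.16,.03]
G0=np.linalg.inv(T)@M0;print('G',G[:3,3].round(4),'G0',G0[:3,3].round(4),'lip diff',((M-M0)@[.0617,0,.0765,1]).round(4)); np.save('G0.npy',G0)
E
```

```text
[0.75925598 0.9186139 ]
bin world [0.4716 0.1575 0.0286] [-4.83851595e-02 -3.05831334e-01 -9.22731277e+01]
eef [0.47229002 0.17186948 0.06368015] cmd model [0.472 0.16  0.03 ]
G [-0.0147  0.0001  0.035 ] G0 [-0.0154 -0.0002  0.0322] lip diff [-0.0004 -0.0021 -0.0011  0.    ]
```

PnP (0.9 px residual) puts the bin within about 2 mm of the grip model. Next I'll go in front of the wall, tip to 50°, and feel for the board face with the lip just above the groove.

```bash
cat >> h.py <<'E'
G=np.load('G_pnp.npy') if __import__('os').path.exists('G_pnp.npy') else None
YAW=np.radians(2.95); NL=np.array([np.cos(YAW),np.sin(YAW),0]); NN=np.array([np.sin(YAW),-np.cos(YAW),0])
O=np.array([.399,-.2764+.0004,.167])
def pose(s,X,Z,t,dx=0,dz=0):
    """TCP pose putting bin_back corner at s mm left of cheek, X,Z mm (wall coords about mouth middle), nose-up t deg"""
    B=np.eye(4);B[:3,:3]=Ro.from_euler('z',YAW-np.pi/2).as_matrix()@Ro.from_euler('y',t,degrees=True).as_matrix()
    p=O+NL*s/1e3+NN*(X+dx)/1e3+np.array([0,0,(Z+dz)/1e3])
    B[:3,3]=p-B[:3,:3]@[.055,0,.063]
    T=B@np.linalg.inv(G); return T[:3,3],eul(T[:3,:3])
def go(*a,feed=.05,**k):
    p,e=pose(*a,**k); bot.servo_line(p,e,feed=feed)
def force():
    f=np.array(readout.sense()['wrist_force']); return np.array([f@NL,f@NN,f[2]])
E
python3 - <<'E'
from h import *
s=readout.sense(); bot.servo_line(np.array(s['eef_pos'])+[0,0,.12],feed=.2)
p,e=pose(62,-60,12,50); bot.move_ptp(p,e); print(readout.sense()['time_s'])
go(62,-22,12,50,feed=.06); bot.pause(.2); f0=force(); t0=readout.sense()['time_s'];print(f0,t0)
for X in np.arange(-21.5,-10,.5):
    go(62,X,12,50,feed=.02); f=force()-f0
    if abs(f[1])>2.5: break
print(X,f,readout.sense()['time_s']); bot.pause(.1);print(force()-f0)
a=readout.sense()['eef_pos']-pose(62,X,12,50)[0]; print('track err n,z mm',a@NN*1e3,a[2]*1e3)
go(62,-22,12,50,feed=.06)
E
```

```text
9.55
[ 0.63009958  1.1764206  -2.14163031] 10.5333
-15.0 [-2.04693543 -5.69110049  0.66989298] 14.0333
[-0.96292619 -5.54522998  0.62943663]
track err n,z mm -0.2000047428322651 -0.03537992139068802
```

The face contact is within 0.3 mm of the estimate. Next I'll enter the mouth and feel its upper and lower edges.

Run:
```python
from h import *
dx=.3
go(62,-22,-1.6,50,dx=dx,feed=.06); bot.pause(.15); f0=force()
for X in (-18,-16,-15,-14,-13,-12,-11):
    go(62,X,-1.6,50,dx=dx,feed=.03); f=force()-f0
    if np.hypot(f[1],f[2])>3: break
print('enter',X,f,readout.sense()['time_s'])
if X==-11:
    for Z in np.arange(-1.2,5,.4):
        go(62,X,Z,50,dx=dx,feed=.02); f=force()-f0
        if np.hypot(f[1],f[2])>2.5: break
    print('up',Z,f)
    go(62,X,-1.6,50,dx=dx,feed=.02)
    for Z in np.arange(-2,-8,-.4):
        go(62,X,Z,50,dx=dx,feed=.02); f=force()-f0
        if np.hypot(f[1],f[2])>2.5: break
    print('down',Z,f); go(62,X,-1.6,50,dx=dx,feed=.02)
print(readout.sense()['time_s'],force()-f0)
```

```text
enter -11 [-0.29924797 -0.85416468 -0.15292978] 16.7083
up 0.40000000000000013 [-1.05715031  0.512589   -2.89571085]
down -4.799999999999999 [-1.51151445 -2.37851212  3.89004467]
20.5167 [-0.65624049 -0.95343757 -0.16175331]
```

Both edges were felt, with the middle within ~0.3 mm of the estimate. Now the swing, with light admittance on the felt force.

Run:
```python
from h import *
P=np.load('path.npy'); i0=np.where(P[:,1]>=-10.5)[0][0]; P=P[i0:]
dx,dz=.2,-.3; f0=np.array([-.2,-.9,-.1])+0; bot.pause(.1)
# baseline: weight reading measured before entering (free)
base=force()-np.array([-.6,-.9,-.1])*0
fm=0
for t,X,Z,c in P:
    go(62,X,Z,t,dx=dx,dz=dz,feed=.035); f=force()-base
    g=np.array([f[1],f[2]]); n=np.hypot(*g); fm=max(fm,n)
    if n>1.5: dx+=np.clip(.12*g[0],-.4,.4); dz+=np.clip(.12*g[1],-.4,.4)
    if n>2.5 : print(t,X,Z,f.round(1),round(dx,2),round(dz,2))
    if n>12: print('STOP');break
print(t,X,Z,dx,dz,fm,readout.sense()['time_s'],force()-base,readout.sense()['wrist_torque'])
snap('wrist','hung'); snap('scene','hungs'); np.save('d.npy',[dx,dz]); np.save('base.npy',base)
```

```text
0.0 -0.5 -4.5 0.22893218927163478 -0.10290427802868568 1.660065995915426 29.8667 [ 0.16764435  0.49963373 -0.09462999] [1.04532046 0.07502745 0.01044061]
```

View pics/hung.png

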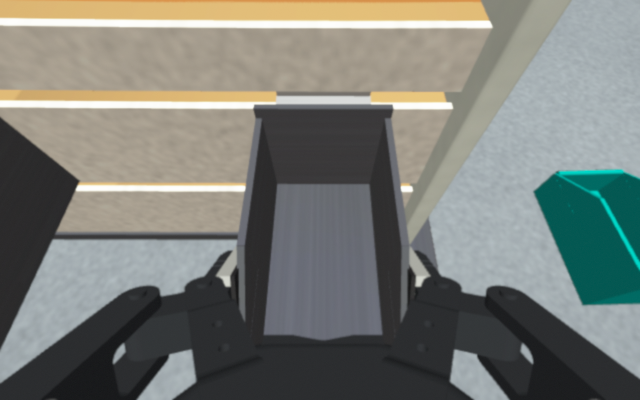

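The lip and web are in the upper groove at cols 277–370, row ~98, and the bin is level. Next: settle it down and in gently, then slide right until the cheek is felt.

Run:
```python
from h import *
dx,dz=np.load('d.npy'); base=np.load('base.npy')
Z=-4.5;X=-.5
for i in range(12):
    Z-=.2; go(62,X,Z,0,dx=dx,dz=dz,feed=.02); f=force()-base
    if f[2]>2: break
print('down',Z,f.round(2))
for i in range(12):
    X+=.2; go(62,X,Z,0,dx=dx,dz=dz,feed=.02); f=force()-base
    if f[1]<-2.5: break
print('in',X,f.round(2),readout.sense()['time_s'])
S=62
while S>40:
    S-=2; go(S,X,Z,0,dx=dx,dz=dz,feed=.03); f=force()-base
    if abs(f[0])>7 or np.hypot(f[1],f[2])>8: break
print('slide',S,f.round(2)); fd=f[0]; fs=[]
while S>24:
    S-=.4; go(S,X,Z,0,dx=dx,dz=dz,feed=.02); f=force()-base; fs.append((round(S,1),round(f[0],1)))
    if f[0]>fd+4: break
print('cheek',S,fs[-6:],f.round(2),readout.sense()['time_s'],readout.sense()['wrist_torque'])
np.save('end.npy',[S,X,Z])
snap('wrist','slid')
```

```text
down -5.900000000000001 [-0.35  1.42  2.42]
in 0.5 [-0.5  -3.47  5.46] 32.9667
slide 58 [ 0.3  -6.59  5.05]
cheek 32.00000000000009 [(34.0, np.float64(3.0)), (33.6, np.float64(2.2)), (33.2, np.float64(1.8)), (32.8, np.float64(0.9)), (32.4, np.float64(0.9)), (32.0, np.float64(5.1))] [ 5.07 -4.12  1.78] 49.7167 [ 1.16478836 -0.55299209  0.75530779]
```

View pics/slid.png

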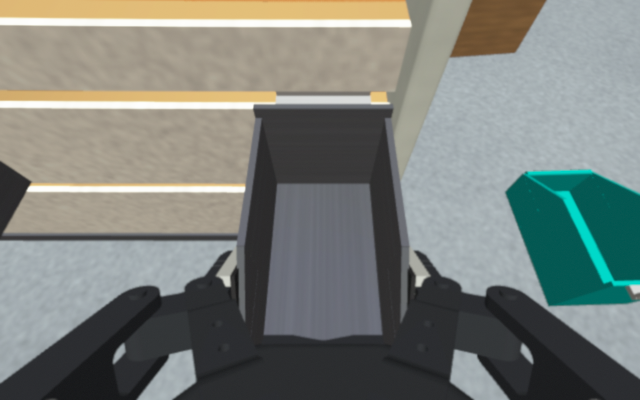

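The right side is at the cheek: S=32.0 mm, as expected, and the side force jumped from 0.9 to 5.1 N. I'll confirm with one more small push, then release and back off.

Run:
```python
from h import *
dx,dz=np.load('d.npy'); base=np.load('base.npy'); S,X,Z=np.load('end.npy')
go(S-.4,X-.2,Z,0,dx=dx,dz=dz,feed=.02); print((force()-base).round(2))
gripper_to(.085); s=readout.sense(); print(s['time_s'],s['grip_width'],force().round(2))
R=Ro.from_euler('xyz',s['ee_rot'],degrees=True).as_matrix()
bot.servo_line(np.array(s['eef_pos'])-.11*R[:,2],feed=.12); bot.pause(.3)
print(readout.sense()['time_s'],force().round(2)); snap('wrist','fin'); snap('top','fint')
a=cv2.imread('pics/fin.png'); b=cv2.resize(cv2.imread('pics/fint.png')[90:250,380:500],None,fx=2.5,fy=2.5)
o=np.zeros((400,800,3),np.uint8);o[:,:500]=a[:,130:630];o[:,500:]=b;cv2.imwrite('pics/c4.png',o)
```

```text
[ 7.8  -0.59  1.8 ]
50.375 0.08502256061363994 [-0.29 -0.06 -0.15]
51.7417 [ 0.22 -0.02 -0.47]
```

View pics/c4.png

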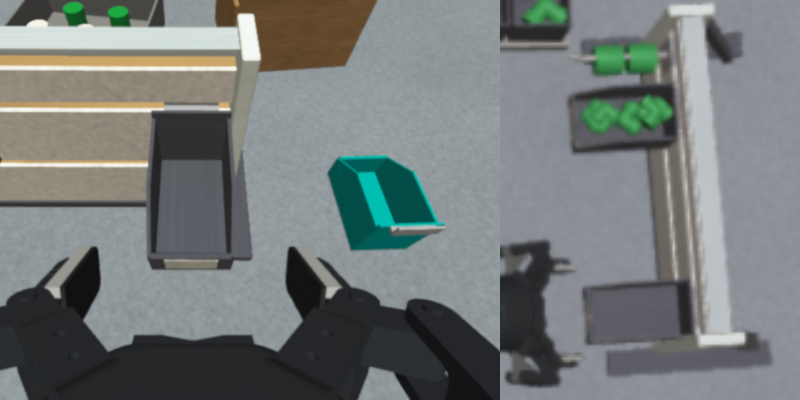

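The bin hangs in the upper groove against the right cheek, and the gripper is clear. One enlarged crop to check level, square and flush.

Run:
```python
import cv2
cv2.imwrite('pics/c5.png',cv2.resize(cv2.imread('pics/fin.png')[80:280,250:400],None,fx=3,fy=3,interpolation=cv2.INTER_CUBIC))
```

```text
(no output)
```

View pics/c5.png

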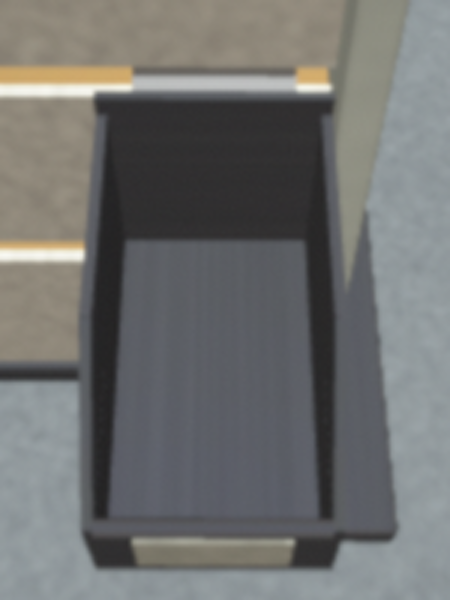

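Run:
```python
from h import *
C=[(97,94),(331,94),(126,240),(304,240),(108,522),(319,522),(84,520),(341,520),(87,568),(335,568)]
X=[(55,32,66),(55,-32,66),(52,29,3),(52,-29,3),(-52,29,32),(-52,-29,32),(-55,32,32),(-55,-32,32),(-55,32,0),(-55,-32,0)]
use=[0,1,2,3,6,7,8,9]
M,e=pnp('fin',[(250+(C[i][0]+.5)/3-.5,80+(C[i][1]+.5)/3-.5) for i in use],np.array([X[i] for i in use])/1000.)
print(e.round(1).tolist()); print(eul(M[:3,:3]).round(2),'want yaw -87.05')
for q in([.055,0,.063],[0,-.032,.03]):
    v=M[:3,:3]@q+M[:3,3]-O; print('left,in,up mm',(v@NL*1e3).round(1),(v@NN*1e3).round(1),(v[2]*1e3).round(1))
```

```text
[[-0.4, -1.0], [0.4, -0.7], [-0.1, 1.2], [-0.3, 1.4], [-1.4, 0.6], [1.0, 1.0], [2.5, -1.2], [-1.6, -0.9]]
[  0.18   0.76 -87.15] want yaw -87.05
left,in,up mm 32.9 2.1 -8.3
left,in,up mm 1.1 -53.4 -40.7
```

Level within 0.8°, yaw within 0.1°, and at the cheek within measurement error. I'm handing in.

```bash
python3 -c "
from h import *
bot.hand_in()"
```

```text
the job is handed in; nothing more can be done
```

The empty steel bin is hanging in the upper groove against the right cheek. I let go, backed the gripper clear and handed the job in. My last clock reading, just before that, was 51.7 s of the 72 s; no verdict was reported.

**How it went:**
- I gripped the bin across its sides and tipped it nose up 50°. I felt the board face and both groove edges with the lip, then swung it down; contact forces stayed under 2 N.
- After settling it down and in, I slid it right with about 1–7 N on the tool. At the expected cheek position the side force jumped from 0.9 to 5.1 N, and a further 0.4 mm push raised it to 7.8 N.

**Last checks:**
- **Agreeing:** The final camera fit put the bin within 0.8° of level and 0.1° of square to the wall, with about 1 mm between its side and the cheek. The pictures show the lip in the groove and the gripper clear. The full bin and hook look as they did at the start. I did not re-measure the bystanders.
- **Disagreeing:** That same fit put the corner under the web 2 mm inside the board and about 3 mm lower than it should sit. The fit was rough (errors up to 2.5 px). The felt contacts put the corner within 1 mm of its home position, so I trusted those.

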